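# Half a true turn on the lamp-setting jig

## Task

Advance the lamp carriage with the jig's large handwheel: turn it clockwise (seen from above) by its upright handle through the free play, then give it half a turn counted from the moment the carriage starts to move, and let go. Do not push the carriage itself, and leave the small handwheel at the other end of the jig as it is.

Things in the scene. Friction and masses are not known exactly. Their poses are not given: they have to be found in the camera images.
- handle (a point): the black round upright handle of the large handwheel, 22 mm in diameter and 52 mm tall, standing on the steel rim of the wheel 65 mm from the wheel's axis; it revolves freely on its own pin, so a gripper may hold it and go round without turning. The point is at the handle's centre, half-way up, 26 mm above its foot (34 mm above the middle of the rim). The rim is a 14 mm thick round bar.
- wheel_hub (a point): centre of the large handwheel (steel, three spokes, 130 mm across the middle of the rim), on its upright axis, at the height of the middle of the rim, 105 mm above the table. The wheel is loose on its spindle: between 50 and 110 degrees of free play lie ahead clockwise (the amount is different each time), which move nothing and turn very easily; after it the spindle turns too (about 3 to 4 N at the handle). All stays where it is left.
- carriage: aluminium carriage with a lamp projector and glass lens on it, 75 x 80 mm, 78 mm tall, on a short rail; a toothed bar joins it to a pinion on the spindle, under the wheel. The origin is under the carriage's centre. Once the free play is used up, clockwise turning of the large wheel drives it away from the wheel, along its own -y axis, by 32 mm per radian, so 100 mm per half turn; the track allows 150 mm. It stands still during the free play.
- small_handle (a point): bystander: the handle (14 mm in diameter, 26 mm tall) of the small handwheel, 72 mm across, on a post at the other end of the jig, 190 mm from the large wheel's axis; the point is half-way up the handle, 36 mm from the small wheel's axis. To be left alone.

How it is judged:
By the outcome, as a careful person would: the job done as asked, in the order asked, and still so for the second after the job is handed in, with the robot touching nothing.
It also fails if it takes over 45 s, if anything falls off the work surface, if the arm or the gripper's body presses on something with over 40 N, if the wrist force passes 120 N, or if a joint passes its speed limit or range.

## Robot

A 7-joint arm with a two-finger parallel gripper is mounted at the origin on the work surface. World frame = base frame: x ahead of the robot, y to its left, z up, the work surface at z = 0. Lengths are in m, angles in rad, forces in N, time in s.
With the tool pointing down it reaches from about 0.4 to 0.925 m from the base axis. Payload 5.6 kg.
Tool frame: the origin (TCP) lies between the finger pads; the fingertips stand 17 mm ahead of it and the grasp point (between the pads) lies 2 mm behind it; z points along the fingers, y is the line along which they close (so a half turn about z gives the same grasp; the last joint's range is limited). The gripper opens to 85 mm and grips with 20 to 120 N. Pads are 22 mm wide; open, the fingers measure 114 mm over their backs; the gripper's body (76 mm by 85 mm) begins 54 mm behind the grasp point. The pads swing forward as they close: fully open they stand 13 mm farther back than shut.
Start: joints at [-1.354, 0.468, -0.012, 1.603, 0.006, 1.071, -0.056], TCP at [0.167, 0.628, 0.248] pointing down, gripper open.
Joint ranges: [-2.53, 2.53], [-0.31, 2.02], [-1.57, 1.55], [0.28, 2.44], [-1.29, 4.43], [0.15, 1.84], [-2.92, 2.92]. Speed limits (rad/s): [2.57, 2.57, 3.14, 3.14, 3.14, 3.14, 3.14].

## Interface

Orientations are given as a unit quaternion [w, x, y, z].
In Python, from plant import robot, grab_frame, ticket, status gives the robot as it stands. Calls block until the motion is done:
- robot.move_pose(position, orientation): joint-space move of the TCP to a pose.
- robot.move_linear(position, rotation=None, speed=0.15): straight line of the TCP; rotation=None keeps the orientation; speed is the mean speed in m/s.
- robot.goto_joints(angles): joint-space move.
- robot.command_gripper(opening): finger opening in m; the grip force is fixed at half the most; returns when the fingers have stopped.
- robot.wait(seconds).
- robot.inverse_kinematics(position, orientation): joint angles nearest the present ones, or None.
- grab_frame(name): name is "side" or "top" or "wrist"; returns a dict with "frame" (384x512x3 uint8, blue, green, red), "intrinsics" (3x3 intrinsics, pixels), "R" (3x3) and "t" (3): a world point X has camera coordinates R X + t; the wrist camera has in their place "mount" (4x4, takes a point from camera to tool coordinates, whose origin is the TCP and whose axes are the flange's). Camera axes: x right, y down, z forward; pixel columns grow to the right and rows downward; lengths in m; the calibration is good to about 2 mm. The wrist camera is an equidistant fisheye: a pixel r from the principal point sees the ray r / f radians off the axis. A picture is of the moment at which its call begins: read the wrist's pose just before it. There is no depth.
A pose or a line that the arm cannot do raises robot.MotionError and nothing moves.
- ticket.sign_off(): hands the job in; it is judged then, once.
Readings, each from a call of its own:
- status.get_clock(): time.
- status.get_joint_positions(): joint angles.
- status.get_dq(): joint speeds.
- status.get_tau(): joint torques, N m.
- status.get_tool_pos(): TCP position.
- status.get_orientation(): TCP orientation.
- status.get_wrist_force(): force on the tool from outside, world axes, zero at the start.
- status.get_torque(): the same for the moment, N m.
- status.get_gripper_width(): finger opening in m.
- status.get_grip_force(): force on a finger pad.
Only numpy, scipy, OpenCV 4.12 (cv2) and the standard library are available. Lean on these libraries where they do the work, as an engineer would, in place of code of your own. Each camera call takes 0.05 s, during which the arm holds its last target. There are 200 camera calls.

## Working session

There is one attempt and no reset: what is moved stays moved. The work goes in short steps, each a Python script; the robot and the scene stay as the last script left them, time stands still between calls to the robot, and variables do not carry over. Pictures are saved under pics/ and viewed, at most 10 in all, crops included, and the job is handed in when it is done.

```bash
ls; mkdir -p pics; python3 - <<'E'
from plant import robot, grab_frame, ticket, status
import cv2,numpy as np
for n in("top","side"):
    f=grab_frame(n); cv2.imwrite(f"pics/{n}0.png",f["frame"]); print(n,np.round(f["intrinsics"],1).tolist(),np.round(f["R"],3).tolist(),np.round(f["t"],3).tolist())
print(status.get_clock(),status.get_orientation(),status.get_tool_pos())
E
```

```text
pics
top [[495.1, 0.0, 249.9], [0.0, 495.1, 203.1], [0.0, 0.0, 1.0]] [[-0.011, -1.0, -0.002], [-0.992, 0.011, -0.127], [0.127, 0.0, -0.992]] [0.077, 0.595, 0.926]
side [[422.8, 0.0, 260.0], [0.0, 422.8, 197.8], [0.0, 0.0, 1.0]] [[-0.987, -0.159, 0.021], [-0.11, 0.575, -0.811], [0.116, -0.803, -0.585]] [0.572, 0.123, 1.002]
0.1 [-3.64021304e-05  1.29516545e-01  9.91576927e-01 -8.13280426e-04] [0.16690546 0.62771349 0.2474182 ]
```

View pics/top0.png

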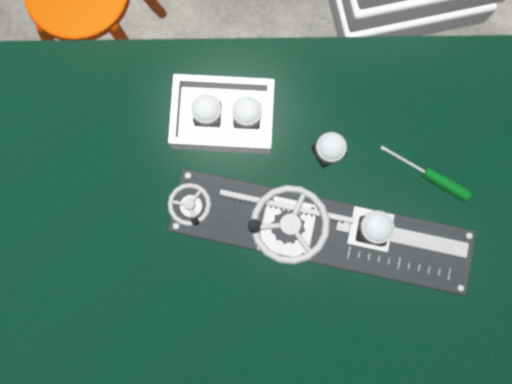

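View pics/side0.png

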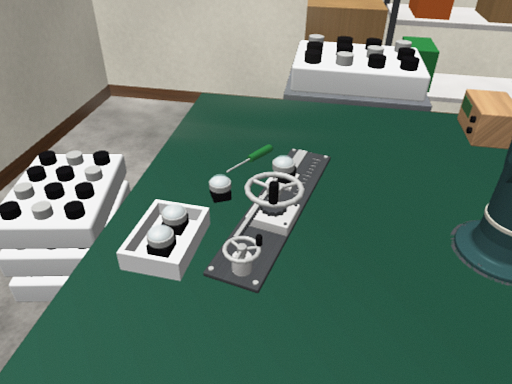

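The top view shows the large wheel's hub at about (291,224), its handle at (254,226), the carriage at (373,228) and the small wheel at (189,204). In the side view the handle is at about (274,190) and the hub at about (274,197).

```bash
cat > h.py <<'E'
from plant import robot, grab_frame, ticket, status
import cv2, numpy as np
def ray(f,uv,z):
    R,t=np.array(f["R"]),np.array(f["t"]); c=-R.T@t
    d=R.T@np.linalg.inv(f["intrinsics"])@np.array([uv[0],uv[1],1.])
    return c+d*(z-c[2])/d[2]
def proj(f,X):
    p=np.array(f["intrinsics"])@(np.array(f["R"])@X+f["t"]); return p[:2]/p[2]
E
python3 - <<'E'
from h import *
f=grab_frame("top"); im=f["frame"]; hsv=cv2.cvtColor(im,cv2.COLOR_BGR2HSV)
# rim: outer edge of bright grey, sampled along rays from the hub guess
c=np.array([291,224.]); g=im.min(2).astype(np.float32); pts=[]
for a in np.radians(np.arange(0,360,4)):
    r=np.arange(30,46,.25); s=cv2.remap(g,(c[0]+r*np.cos(a)).astype(np.float32)[None],(c[1]+r*np.sin(a)).astype(np.float32)[None],1)[0]
    k=np.where(s>110)[0]
    if len(k): pts.append(c+r[int(k.mean())]*np.array([np.cos(a),np.sin(a)]))
pts=np.array(pts)
W=np.array([ray(f,p,.105)[:2] for p in pts])
keep=np.ones(len(W),bool)
for _ in range(4):
    A=np.c_[2*W[keep],np.ones(keep.sum())]; s=np.linalg.lstsq(A,(W[keep]**2).sum(1),rcond=None)[0]
    rad=np.sqrt(s[2]+s[:2]@s[:2]); e=abs(np.linalg.norm(W-s[:2],axis=1)-rad); keep=e<max(.003,0*e.max())
print("hub",s[:2],"rad",rad,keep.sum(),len(W))
H=s[:2]
# handle: dark blob
m=(im.max(2)<45).astype(np.uint8); m[:, :240]=0;m[:,270:]=0;m[:210]=0;m[242:]=0
n,l,st,ce=cv2.connectedComponentsWithStats(m)
for i in range(1,n):
    if st[i,4]>20: print(st[i],ce[i],"z.165",ray(f,ce[i],.165),"z.139",ray(f,ce[i],.139))
for z in(.139,.165):print("dist",[np.linalg.norm(ray(f,ce[i],z)[:2]-H) for i in range(1,n)])
S=grab_frame("side"); 
ms=(S["frame"].max(2)<45).astype(np.uint8); x=ms.copy()*0; x[170:215,255:295]=ms[170:215,255:295]
n,l,st,ce=cv2.connectedComponentsWithStats(x)
for i in range(1,n):
    if st[i,4]>20: print("side",st[i],ce[i],"z.139",ray(S,ce[i],.139))
print("side hub proj",proj(S,np.r_[H,.105]), "carriage",ray(f,(373,230),.06),"smallhub",ray(f,(189,204),.08))
print(status.get_joint_positions())
E
```

```text
hub [ 0.55062119 -0.00408775] rad 0.06688296286551024 64 90
dist []
dist []
side [268 178  23  26 231] [274.9047619 190.3030303] z.139 [0.5398283  0.05585022 0.139     ]
side hub proj [273.09500902 187.44324736] carriage [ 0.5392601  -0.16180474  0.06      ] smallhub [0.59014627 0.18352009 0.08      ]
[-1.35400206  0.46806765 -0.01159325  1.6032507   0.00599113  1.07140223
 -0.05624935]
```

```bash
python3 - <<'E'
from h import *
from scipy.spatial.transform import Rotation as Ro
f=grab_frame("top"); g=f["frame"].max(2); p=g[212:240,242:266]; print(p.min(), p[14], p[:,11])
H=np.array([.5506,-.0041])
for T in (35,50,60,70):
    m=np.zeros_like(g); m[212:240,242:266]=(p<T)
    n,l,st,ce=cv2.connectedComponentsWithStats(m)
    for i in range(1,n):
        if st[i,4]>25:
            w=ray(f,ce[i],.155)[:2]; print(T,st[i],ce[i],w,np.linalg.norm(w-H))
S=grab_frame("side"); g=S["frame"].max(2)
for T in (25,35,45):
    m=np.zeros_like(g); m[172:210,262:286]=g[172:210,262:286]<T
    n,l,st,ce=cv2.connectedComponentsWithStats(m)
    for i in range(1,n):
        if st[i,4]>25: print("side",T,st[i],ce[i],ray(S,ce[i],.139))
for yaw in range(-90,91,30):
    q=(Ro.from_euler('z',yaw,degrees=True)*Ro.from_quat([1,0,0,0])).as_quat()
    q=[q[3],*q[:3]]
    J=[robot.inverse_kinematics([H[0]+.065*np.cos(a),H[1]+.065*np.sin(a),.145],q) for a in np.radians(100-np.arange(0,300,30))]
    print(yaw, 'fail' if any(j is None for j in J) else np.round([np.min(J,0),np.max(J,0)],2).tolist())
E
```

```text
60 [116 120 120 115 116 103  86  77  76  79  82  82  82  78  78  79  77  97
 160 208 226 229 230 229] [209 213 215 216 219 214 184 134  96  87  89  87  85  86  82  83  76  69
  65  65  89 146 181 185 174 166 157 145]
side 25 [269 178  17  26 203] [274.29064039 191.04433498] [0.54079076 0.05896505 0.139     ]
side 35 [269 178  17  26 214] [274.30841121 190.71495327] [0.54092015 0.05769    0.139     ]
side 45 [268 178  18  26 220] [274.33181818 190.66363636] [0.54089531 0.05748244 0.139     ]
-90 [[-1.01, 0.77, -1.33, 1.75, -1.04, 1.03, -2.37], [0.73, 1.01, 1.35, 2.13, 1.04, 1.27, 2.25]]
-60 [[-1.08, 0.77, 1.34, 1.83, -1.04, 1.03, -1.91], [-0.82, 0.99, 1.35, 2.13, -0.91, 1.24, -1.68]]
-30 [[-1.08, 0.61, 1.11, 1.83, -1.04, 0.9, -1.39], [-0.73, 0.99, 1.35, 2.13, -0.72, 1.24, -1.25]]
0 [[-0.87, 0.52, 0.74, 1.81, -0.76, 0.83, -1.29], [-0.58, 0.67, 1.13, 2.13, -0.5, 0.95, -0.8]]
30 [[-0.7, 0.43, 0.67, 1.81, -0.57, 0.77, -0.84], [-0.53, 0.62, 0.9, 2.12, -0.41, 0.91, -0.46]]
60 [[-0.66, 0.41, 0.61, 1.81, -0.52, 0.75, -0.35], [-0.49, 0.6, 0.82, 2.12, -0.37, 0.89, 0.01]]
90 [[-0.61, 0.39, 0.55, 1.81, -0.47, 0.74, 0.13], [-0.46, 0.59, 0.74, 2.11, -0.33, 0.88, 0.48]]
```

The handle is at about (0.541, 0.059), at 99° from the hub, which fits the 65 mm radius. I'm moving above it for a close look.

```bash
python3 - <<'E'
from h import *
from scipy.spatial.transform import Rotation as Ro
q=(Ro.from_euler('z',90,degrees=True)*Ro.from_quat([1,0,0,0])).as_quat(); q=[q[3],*q[:3]]; print(q)
robot.command_gripper(.05)
robot.move_pose([.5404,.0602,.27],q)
P=status.get_tool_pos();Q=status.get_orientation(); print(P,Q,status.get_clock(),status.get_wrist_force())
w=grab_frame("wrist"); im=w["frame"].copy(); K=np.array(w["intrinsics"]); M=np.array(w["mount"]); print(np.round(K,1).tolist(),np.round(M,3).tolist())
Rt=Ro.from_quat([Q[1],Q[2],Q[3],Q[0]]).as_matrix()
def wp(X):
    c=np.linalg.inv(M)@np.r_[Rt.T@(np.array(X)-P),1]; th=np.arctan2(np.hypot(c[0],c[1]),c[2]); d=c[:2]/np.hypot(c[0],c[1])
    return K[:2,2]+K[0,0]*th*d
for X,c in (((.5404,.0602,.165),(0,0,255)),((.5404,.0602,.113),(0,255,0)),((.5506,-.0041,.105),(255,0,0))):
    u=wp(X); print(u); cv2.circle(im,tuple(int(round(v)) for v in u),3,c,1)
for a in np.linspace(0,6.28,60): 
    u=wp((.5506+.065*np.cos(a),-.0041+.065*np.sin(a),.105)); cv2.circle(im,tuple(int(round(v)) for v in u),1,(255,0,255),-1)
f=grab_frame("top"); cv2.imwrite("pics/a.png",np.hstack([im[:, :],f["frame"]])[:,:][::1]); cv2.imwrite("pics/w1.png",im); cv2.imwrite("pics/t1.png",f["frame"])
E
```

```text
[np.float64(0.0), np.float64(0.7071067811865476), np.float64(0.7071067811865475), np.float64(0.0)]
[0.5403392  0.06156781 0.2698169 ] [-1.82666838e-04  7.06269648e-01  7.07942900e-01 -3.14466546e-05] 3.1583 [-0.14307859 -0.15533078  0.28359652]
[[297.3, 0.0, 256.6], [0.0, 297.3, 195.8], [0.0, 0.0, 1.0]] [[-0.0, -0.965, -0.262, 0.066], [1.0, 0.0, -0.001, -0.001], [0.001, -0.262, 0.965, -0.125], [0.0, 0.0, 0.0, 1.0]]
[258.74050524 201.58273483]
[258.42147567 186.58623206]
[267.69823958 243.62806276]
```

View pics/w1.png

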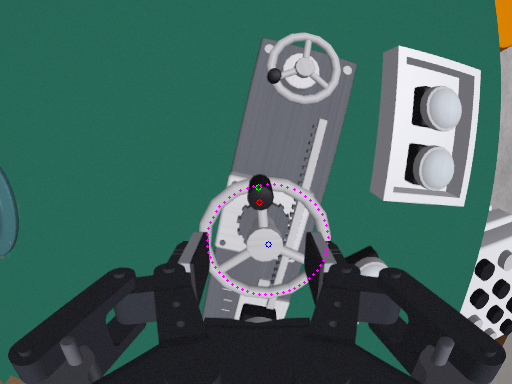

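View pics/t1.png

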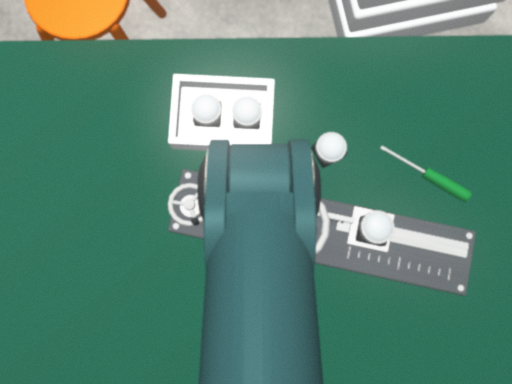

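The wrist view shows the handle top at about (261,196) and the hub at about (264,244). That agrees with my projections to 2–3 mm. In the top view the carriage dome at (377,227) is visible. Next: descend, grip, and make a short test turn while watching the force.

```bash
cat >> h.py <<'E'
Rw=.065
def turn(C,a0,a1,step=10,v=.08,z=.141,log=True,k=0.0):
    """chords clockwise from a0 to a1 (deg); C nudged along the radial force when k>0"""
    C=np.array(C,float); n=max(1,int(round(abs(a1-a0)/step)))
    for a in np.linspace(a0,a1,n+1)[1:]:
        u=np.array([np.cos(np.radians(a)),np.sin(np.radians(a))]); p=C+Rw*u
        robot.move_linear([p[0],p[1],z],speed=v)
        F=np.array(status.get_wrist_force()); fr=F[:2]@u; ft=F[:2]@np.array([u[1],-u[0]])  # ft: along clockwise
        C=C+np.clip(k*fr,-.001,.001)*u
        if log: print(f"a={a:.1f} fr={fr:.1f} ft={ft:.1f} fz={F[2]:.1f} t={status.get_clock():.1f}",np.round(status.get_tool_pos(),4))
    return C
E
python3 - <<'E'
from h import *
robot.move_linear([.5413,.0605,.141],speed=.12)
print(status.get_wrist_force(),status.get_tool_pos())
robot.command_gripper(.015); robot.wait(.2)
print(status.get_gripper_width(),status.get_grip_force(),status.get_wrist_force(),status.get_tool_pos(),status.get_clock())
a0=99.; C=np.array([.5413,.0605])-Rw*np.array([np.cos(np.radians(a0)),np.sin(np.radians(a0))]); print(C)
C=turn(C,a0,59,10,k=.0001); print("C",C)
f=grab_frame("top"); cv2.imwrite("pics/t2.png",f["frame"])
a,b=cv2.imread("pics/t1.png"),f["frame"]
_,s,_,l=cv2.minMaxLoc(cv2.matchTemplate(b,a[208:246,356:394],cv2.TM_CCOEFF_NORMED)); print(s,l)
E
```

```text
[0.72963101 0.50659471 0.1708808 ] [0.54188093 0.06050514 0.14169849]
0.020756513076724797 58.4893673658371 [ 0.42646013 -0.02943847  5.38401662] [0.54195365 0.06068451 0.14175258] 5.05
[ 0.55146824 -0.00369974]
a=89.0 fr=-1.6 ft=0.3 fz=7.6 t=5.3 [0.5535 0.0608 0.1417]
a=79.0 fr=-2.1 ft=0.2 fz=8.3 t=5.6 [0.5645 0.0591 0.1417]
a=69.0 fr=-3.9 ft=0.2 fz=8.8 t=5.9 [0.575  0.0555 0.1417]
a=59.0 fr=-2.8 ft=0.2 fz=8.8 t=6.2 [0.5847 0.0501 0.1417]
C [ 0.55114172 -0.00466767]
0.9995335936546326 (356, 208)
```

Gripped, and the free play is nearly force-free. I'll go on in small steps until the tangential load appears.

```bash
python3 - <<'E'
from h import *
import json
C=np.array([.55114,-.00467]); a=59.; on=None; a_t=cv2.imread("pics/t1.png")[208:246,356:394]
while a>-25:
    C=turn(C,a,a-3,3,v=.05,k=.0001,log=False); a-=3
    u=np.array([np.cos(np.radians(a)),np.sin(np.radians(a))]); F=np.array(status.get_wrist_force()); ft=F[:2]@np.array([u[1],-u[0]])
    b=grab_frame("top")["frame"]; r=cv2.matchTemplate(b[190:270],a_t,cv2.TM_CCOEFF_NORMED); _,s,_,l=cv2.minMaxLoc(r)
    print(f"a={a:.0f} ft={ft:.1f} fr={F[:2]@u:.1f} fz={F[2]:.1f} match={s:.3f} {l} t={status.get_clock():.1f}")
    if ft<-1.8:
        n=(on or 0)+1; on=n
        if n==4: break
print("C",C,"a",a)
cv2.imwrite("pics/t3.png",b)
E
```

```text
a=56 ft=0.1 fr=-3.5 fz=7.7 match=1.000 (356, 18) t=6.6
a=53 ft=0.1 fr=-2.4 fz=8.6 match=1.000 (356, 18) t=6.9
a=50 ft=0.6 fr=-3.0 fz=8.7 match=1.000 (356, 18) t=7.2
a=47 ft=0.6 fr=-2.3 fz=7.8 match=1.000 (356, 18) t=7.5
a=44 ft=0.8 fr=-2.0 fz=8.1 match=1.000 (356, 18) t=7.8
a=41 ft=0.7 fr=-2.5 fz=8.1 match=1.000 (356, 18) t=8.1
a=38 ft=1.0 fr=-1.8 fz=8.3 match=1.000 (356, 18) t=8.4
a=35 ft=0.4 fr=-0.9 fz=9.1 match=1.000 (356, 18) t=8.7
a=32 ft=1.6 fr=-1.4 fz=7.5 match=1.000 (356, 18) t=9.0
a=29 ft=0.9 fr=-1.7 fz=8.1 match=0.999 (356, 18) t=9.3
a=26 ft=-1.3 fr=-1.7 fz=8.9 match=0.991 (357, 18) t=9.6
a=23 ft=-1.8 fr=-1.3 fz=9.3 match=0.976 (357, 18) t=9.9
a=20 ft=-1.5 fr=-0.6 fz=8.9 match=0.973 (358, 18) t=10.2
a=17 ft=-2.3 fr=-0.6 fz=8.9 match=0.986 (359, 19) t=10.5
a=14 ft=-2.4 fr=-1.5 fz=8.8 match=0.996 (360, 19) t=10.8
a=11 ft=-1.4 fr=-1.1 fz=7.9 match=0.997 (361, 19) t=11.1
a=8 ft=-2.0 fr=-1.8 fz=8.9 match=0.988 (362, 19) t=11.4
C [ 0.54880812 -0.00642104] a 8.0
```

The carriage started at about a = 28.5°; force and image agree. I'll continue to just short of half a turn, then measure the carriage.

```bash
cat >> h.py <<'E'
def shift(z=.06,save=None):
    a=cv2.imread("pics/t1.png"); f=grab_frame("top"); b=f["frame"]
    if save: cv2.imwrite(save,b)
    out=[]
    for (x0,y0,x1,y1) in ((356,208,394,246),(362,211,392,243)):
        T=a[y0:y1,x0:x1]
        r=cv2.matchTemplate(b[190:280],T,cv2.TM_CCOEFF_NORMED); _,s,_,(x,y)=cv2.minMaxLoc(r)
        q=lambda m,c,p: .5*(m-p)/(m-2*c+p)
        X=x+q(r[y,x-1],r[y,x],r[y,x+1]); Y=190+y+q(r[y-1,x],r[y,x],r[y+1,x])
        c=np.array([(x1-x0)/2,(y1-y0)/2])
        d=ray(f,np.array([X,Y])+c,z)-ray(f,np.array([x0,y0])+c,z); out.append((round(s,3),np.round(d[:2]*1e3,1).tolist(),round(np.linalg.norm(d)*1e3,1)))
    return out
E
python3 - <<'E'
from h import *
C=np.array([.54881,-.00642])
C=turn(C,8.,-143.,7,v=.08,k=.0001); print("C",C)
robot.wait(.2); print(shift(save="pics/t4.png"))
E
```

```text
a=1.1 fr=-2.3 ft=-1.0 fz=8.5 t=11.6 [ 0.6136 -0.0041  0.1417]
a=-5.7 fr=-1.5 ft=-0.4 fz=8.3 t=11.9 [ 0.6131 -0.012   0.1417]
a=-12.6 fr=-1.5 ft=-0.2 fz=8.4 t=12.1 [ 0.6117 -0.0196  0.1417]
a=-19.5 fr=-1.5 ft=-1.3 fz=9.0 t=12.4 [ 0.6094 -0.027   0.1417]
a=-26.3 fr=-1.0 ft=-0.4 fz=8.9 t=12.6 [ 0.6062 -0.0341  0.1417]
a=-33.2 fr=-2.1 ft=-0.4 fz=8.6 t=12.9 [ 0.6022 -0.0408  0.1417]
a=-40.0 fr=-1.6 ft=0.2 fz=8.9 t=13.1 [ 0.5975 -0.0469  0.1417]
a=-46.9 fr=-1.9 ft=0.9 fz=8.6 t=13.4 [ 0.592  -0.0525  0.1417]
a=-53.8 fr=-0.9 ft=-0.5 fz=8.4 t=13.6 [ 0.5859 -0.0573  0.1417]
a=-60.6 fr=-2.0 ft=0.1 fz=9.2 t=13.9 [ 0.5792 -0.0615  0.1417]
a=-67.5 fr=-2.2 ft=0.0 fz=9.2 t=14.1 [ 0.5721 -0.0647  0.1417]
a=-74.4 fr=-2.6 ft=1.0 fz=9.2 t=14.4 [ 0.5647 -0.0671  0.1417]
a=-81.2 fr=-2.2 ft=0.9 fz=9.7 t=14.6 [ 0.5571 -0.0686  0.1417]
a=-88.1 fr=-1.5 ft=0.2 fz=10.0 t=14.9 [ 0.5493 -0.0692  0.1417]
a=-95.0 fr=-0.5 ft=-0.3 fz=8.8 t=15.1 [ 0.5416 -0.0688  0.1417]
a=-101.8 fr=-1.8 ft=0.6 fz=8.2 t=15.4 [ 0.534  -0.0675  0.1417]
a=-108.7 fr=-2.2 ft=0.3 fz=10.0 t=15.6 [ 0.5266 -0.0654  0.1417]
a=-115.5 fr=-1.7 ft=1.4 fz=9.1 t=15.9 [ 0.5195 -0.0623  0.1417]
a=-122.4 fr=-1.3 ft=1.0 fz=9.2 t=16.1 [ 0.5128 -0.0585  0.1417]
a=-129.3 fr=-2.6 ft=-0.2 fz=9.0 t=16.4 [ 0.5066 -0.0539  0.1417]
a=-136.1 fr=-0.5 ft=0.3 fz=9.8 t=16.6 [ 0.501  -0.0486  0.1417]
a=-143.0 fr=-0.5 ft=0.2 fz=10.0 t=16.9 [ 0.4961 -0.0427  0.1416]
C [ 0.54778364 -0.00388736]
[(0.922, [-20.7, -91.9], np.float64(94.3)), (0.968, [-21.5, -94.9], np.float64(97.3))]
```

View pics/t4.png

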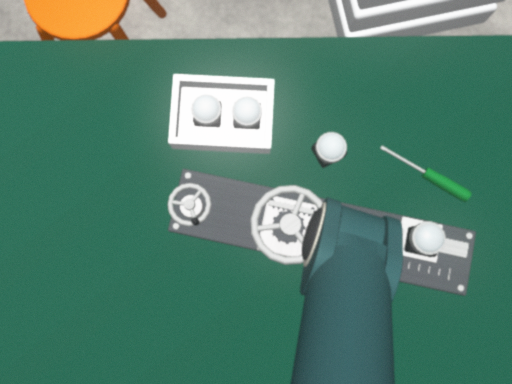

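The carriage has moved about 95.8 mm by image, and the angle count says 171.5–172°, which is also 96 mm. I'll turn the last 8° and check again.

```bash
python3 - <<'E'
from h import *
C=turn([.54778,-.00389],-143.,-151.2,4.1,v=.05,k=.0001)
robot.wait(.3); print(shift(),status.get_tool_pos())
E
```

```text
a=-147.1 fr=-1.8 ft=-0.8 fz=9.1 t=17.4 [ 0.4937 -0.0392  0.1417]
a=-151.2 fr=-0.7 ft=-2.2 fz=9.1 t=17.6 [ 0.4914 -0.0353  0.1417]
[(0.931, [-21.8, -96.3], np.float64(98.8)), (0.961, [-22.3, -98.5], np.float64(101.0))] [ 0.49142224 -0.03531604  0.1416649 ]
```

Image shift is 99.9 mm and the angle count is 179.7°. Releasing and retreating upward.

```bash
python3 - <<'E'
from h import *
robot.command_gripper(.05); robot.wait(.2); p=status.get_tool_pos()
robot.move_linear([p[0],p[1],.28],speed=.12)
robot.move_linear([.42,.20,.28],speed=.2); robot.wait(.3)
print(shift(save="pics/t5.png"),status.get_wrist_force(),status.get_clock())
E
```

```text
[(0.931, [-21.8, -96.3], np.float64(98.8)), (0.96, [-22.3, -98.5], np.float64(101.0))] [ 0.46638819 -0.41310833 -1.22176097] 21.5917
```

View pics/t5.png

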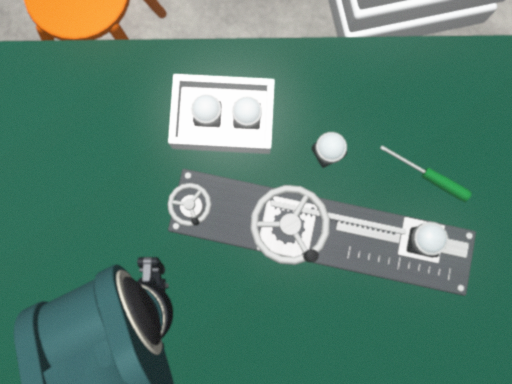

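The arm is clear. The handle now rests at about (312,256), the carriage dome is at (431,238), and the small handle is unchanged at (195,221).

```bash
python3 -c "
from plant import ticket; print(ticket.sign_off())"
```

```text
the job is handed in; nothing more can be done
None
```

I turned the large handwheel clockwise through about 70° of free play and then about 180° more, which moved the carriage about 100 mm by camera; I released the handle, left the small handwheel alone, and handed the job in at about 22 s.

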